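# Take the sanitised pumice out of its jar with tongs

### The arm

A 6-joint arm with a two-finger parallel gripper is mounted at the origin on the work surface. World frame = base frame: x ahead of the robot, y to its left, z up, the work surface at z = 0. Lengths are in mm, angles in degrees, forces in N, time in s.
With the tool pointing down it reaches from about 200 to 875 mm from the base axis. Payload 3.4 kg.
Tool frame: the origin (TCP) lies between the finger pads; the fingertips stand robot.finger_overhang ahead of it and the grasp point (between the pads) lies 8 mm behind it (robot.finger_overhang is the distance from the TCP to the fingertips, in mm); z points along the fingers, x is the direction in which the jaws open and shut, and the axes are right-handed (so a half turn about z gives the same grasp; the last joint's range is limited). The gripper opens to 94 mm and grips with 3 to 60 N. Pads are 16 mm wide; open, the fingers measure 119 mm over their backs; the gripper's body (75 mm by 177 mm) begins 78 mm behind the grasp point.
Start: joints at [-71.219, 15.808, 86.224, -0, 77.962, -6.933], TCP at [249.488, -518.093, 216.493] pointing down, gripper open.
Joint ranges: [-165.64, 165.64], [-43.16, 119.46], [12.63, 154.43], [-67.54, 247.53], [6.08, 155.33], [-154.97, 154.97]. Speed limits (degrees/s): [147.25, 147.25, 180, 180, 180, 180].

### API

Orientations are given as [roll, pitch, yaw] about the fixed x, y, z axes, in that order (R = Rz(yaw) Ry(pitch) Rx(roll)).
In Python, from station import robot gives the robot as it stands. Calls block until the motion is done:
- robot.movep(position, orientation): joint-space move of the TCP to a pose.
- robot.movel(position, frame=None, speed=150, force_limit=None): straight line of the TCP; frame=None keeps the orientation; speed is the mean speed in mm/s. With force_limit (N) it stops when the force on the tool has changed by that much, and returns True; else False.
- robot.move_j(angles): joint-space move.
- robot.command_gripper(opening): finger opening in mm; the grip force is fixed at half the most; returns when the fingers have stopped.
- robot.sleep(seconds).
- robot.inverse_kinematics(position, orientation): joint angles nearest the present ones, or None.
- robot.get_state(): the state.
- robot.camera(name): name is "scene" or "side" or "wrist"; returns a dict with "pixels" (420x560x3 uint8, blue, green, red), "K" (3x3 intrinsics, pixels), "origin" and "rotation" of the camera in the world. Camera axes: x right, y up, looking along -z (the intrinsics and any distortion apply to the point x, -y, -z); pixel columns grow to the right and rows downward; lengths in mm; the calibration is good to about 2 mm. The wrist camera is an equidistant fisheye: a pixel r from the principal point sees the ray r / f radians off the axis. A picture is of the moment at which its call begins. There is no depth.
A pose or a line that the arm cannot do raises robot.MotionError and nothing moves.
- robot.close_job(): hands the job in, once; it reports no verdict.
The state is a dict: "time_s": time; "qpos": joint angles; "qvel": joint speeds; "tau": joint torques, N m; "tool_pos": TCP position; "tool_rot": TCP orientation; "contact_force": force on the tool from outside, world axes, zero at the start; "wrist_torque": the same for the moment, N m; "finger_gap": finger opening in mm.
Only numpy, scipy, OpenCV 4.12 (cv2) and the standard library are available. Lean on these libraries where they do the work, as an engineer would, in place of code of your own. Each camera call takes 0.05 s, during which the arm holds its last target. There are 200 camera calls.

### The job

Lift the lid off the round ceramic jar and stand it, rim down, on the bare metal shelf. Then take the small tongs from their rest, close them on the sanitised pumice stone on the jar's seat, and lift it to about 8 cm above where it sat; finish while still holding it there, still, pinched in the tongs. Only the tongs may touch the stone, and the jar's base, the pill case and the scalp brush stay where they are.

Things in the scene. Friction and masses are not known exactly. Their poses are not given: they have to be found in the camera images.
- tiers: Fixed stepped organiser of two smoked acrylic tiers. Origin on the metal shelf (z = 0) below the middle of the lower deck; x to the back, y along its length. Lower deck 160 (x) by 340 (y) mm, its top 40 mm above the shelf; upper deck behind it, from x = 80 to 200 mm, top 130 mm above the shelf, holding a comb and a nail clipper. Jar and scalp brush stand on the lower deck, in either order.
- jar: Loose white ceramic jar base (0.5 kg), a round block 92 mm in diameter, origin at the centre of its underside, z up. Its outer shoulder is 22 mm above its underside; inside the shoulder a round seat 76 mm in diameter rises to 32 mm. The lid stands on the shoulder; the pumice stands on the seat under the lid, within 9 mm of the middle.
- lid: Loose ceramic jar lid (0.11 to 0.18 kg), a deep upside-down cup 92 mm in diameter, inside 80 mm wide and 46 mm deep, outside 51 mm high without the knob, 82 mm with it. Origin at the centre of its rim (lower edge), z up: stood rim down on the shelf the origin is at z = 0. It must rise 45 mm to clear the stone.
- lid_knob (a point): Centre of the head of the lid's knob, 74 mm above the lid's rim: a round head 24 mm in diameter and 16 mm high on a stem 14 mm in diameter, whose top is 31 mm above the lid's roof; grip the head.
- pumice: The pumice stone, a grey upright cylinder 30 mm in diameter and 30 mm high, 17 to 35 g. Origin at its centre, which is 15 mm above the jar's seat (47 mm above the jar's underside).
- rest: Fixed low rest of smoked acrylic that carries the tongs, on the metal shelf left or right of the middle (the pill case is on the other side). Origin at the middle of its underside, x along the tongs. A plate 4 mm thick, x -60 to +70 mm, y +-45 mm, with two cross bars (10 mm wide, top 20 mm above the shelf) at x = -42 and +55 mm; between them there is room for fingers under the tongs' grips.
- tongs: Small steel tongs (75 g) lying level on the rest, 170 mm long, two flat upright arms 16 mm high. Origin midway between the two rubber grips, at half height, 28 mm above the shelf at the start; x from hinge head to tips, y across (closing direction), z up. Grips: x -17 to +17 mm, 20 mm high, 54 mm over their outsides when open. Head ends at x -74, arms at x +96 mm, hinge axes at x -60 mm.
- tongs_tips (a point): Middle between the tongs' flat inner tips, 85 mm ahead (x) of the tongs' origin: where the stone's centre should be. The gap here is 59 mm when the grips measure 54 mm over their outsides, 50 mm at 50 mm, 30 mm at 42 mm (arms parallel, closed on the stone).
- jaw_l (a joint): Closing angle of each tongs arm (both move alike): 0 open, 0.10 rad parallel (30 mm gap), 0.14 shut. Pushing the grips together closes them against a spring: 4 N per side to start, 6 N at the stone; let go, they open. Lightly squeezed (about 50 mm over the grips) the tongs can be carried open; on the stone a grip of 20 to 40 N holds it.
- pillcase: Bystander: flat red pill case 50 x 90 x 22 mm, lying on the metal shelf, origin under its centre. Between it and the tongs' rest, in front of the tiers (x 0.38 to 0.50, y -0.10 to 0.10 m), the shelf is bare.
- brush: Bystander: round grey silicone scalp brush, 66 mm in diameter, 48 mm high, on the lower deck, origin under its centre.
Mind the look-alikes: they are no part of the job. Several things have the shape of the lid; the one meant has the colours described above.

How it is judged (in metres and radians):
On the way, in this order (a step that is already met when the one before it is completed fails the run):
1. the lid is off and stands rim down on the metal shelf, let go (height (world z) of lid below 0.006 m and angle between lid's own z axis and vertical below 0.1 rad and linear speed of lid below 0.03 m/s and contact force between the fingers and lid below 0.1 N), for 0.2 s.
2. the stone is pinched between the tongs' tips (contact force between tongs and pumice above 1 N and x of pumice in the frame of tongs between 0.066 and 0.104 m and y of pumice in the frame of tongs between -0.008 and 0.008 m and z of pumice in the frame of tongs between -0.018 and 0.018 m and contact force between the fingers and tongs above 1 N), for 0.2 s.
At the end, for the whole second after the job is handed in: Stone pinched between the tongs' tips (within 8 mm of the middle, 66-104 mm ahead of the grip centre), tongs held by the fingers alone, stone over 50 mm above its seat and under 30 mm/s; lid rim down on the metal shelf (within 6 mm, 0.1 rad), let go; jar upright within 40 mm of its place (all of step 1 and all of step 2 and z of pumice in the frame of jar above 0.097 m and linear speed of pumice below 0.03 m/s and contact force between each of pumice, tongs and jar below 0.1 N and contact force between tongs and tiers below 0.1 N and contact force between tongs and rest below 0.1 N and contact force between tongs and lid below 0.1 N and angle between jar's own z axis and vertical below 0.1 rad and distance of jar from where it was at the start of the episode below 0.04 m); the arm keeps its last pose, push and grip.
It fails at once if the gripper or arm touches the stone (contact force between any of the fingers, the arm and pumice above 0.2 N).
It fails at once if the stone is dropped to the deck or shelf (z of pumice in the frame of jar below 0.03 m).
It fails at once if the pill case or the scalp brush is moved more than 30 mm (distance of any of pillcase, brush from where it was at the start of the episode above 0.03 m).
It also fails if it takes over 51 s, if anything falls off the work surface, if the arm or the gripper's body presses on something with over 40 N, if the wrist force passes 120 N, or if a joint passes its speed limit or range.

## Working session

There is one attempt and no reset: what is moved stays moved. The work goes in short steps, each a Python script; the robot and the scene stay as the last script left them, time stands still between calls to the robot, and variables do not carry over. Pictures are saved under pics/ and viewed, about 8 in all and at most 12, crops included, and the job is handed in when it is done.

```bash
mkdir -p pics; ls; cat > h.py <<'E'
import numpy as np, cv2
from station import robot
def shot(n,name=None):
    c=robot.camera(n); im=np.array(c["pixels"])
    if name: cv2.imwrite("pics/%s.png"%name,im)
    return c,im
def ray(c,u,v):
    K=np.array(c["K"]);R=np.array(c["rotation"]);o=np.array(c["origin"])
    x=(u-K[0,2])/K[0,0];y=(v-K[1,2])/K[1,1]
    if c.get("fish"):
        r=np.hypot(x,y); d=np.array([np.sin(r)*x/max(r,1e-9),-np.sin(r)*y/max(r,1e-9),-np.cos(r)])
    else: d=np.array([x,-y,-1.])
    return o,R@d
def onz(c,u,v,z):
    o,d=ray(c,u,v); return o+d*(z-o[2])/d[2]
E
python3 - <<'E'
from h import *
for n in("scene","side"):
    c,im=shot(n,n+"0"); print(n,{k:np.round(v,3).tolist() for k,v in c.items() if k!="pixels"})
c,im=shot("wrist"); print([k for k in c]);print(robot.finger_overhang,robot.get_state())
a=cv2.imread("pics/scene0.png");b=cv2.imread("pics/side0.png")
E
```

```text
pics
scene {'K': [[395.198, 0.0, 284.338], [0.0, 395.198, 211.061], [0.0, 0.0, 1.0]], 'origin': [981.439, 430.832, 717.415], 'rotation': [44.196, -1.132, 133.729]}
side {'K': [[392.39, 0.0, 286.215], [0.0, 392.39, 204.701], [0.0, 0.0, 1.0]], 'origin': [56.498, 573.215, 506.41], 'rotation': [61.923, 1.069, -136.77]}
['pixels', 'K', 'origin', 'rotation']
11.0 {'time_s': 0.15, 'qpos': array([-7.12191428e+01,  1.58384054e+01,  8.62764724e+01,  9.47452073e-04,
        7.79629219e+01, -6.93205381e+00]), 'qvel': array([-0.13513489, -0.05116272, -0.26034443, -0.13116874, -0.12801376,
       -0.00849238]), 'tau': array([ 1.44670514e-03, -4.04926372e+01, -2.37432647e+01,  7.01923203e-02,
        3.14967439e-02, -8.32417936e-05]), 'tool_pos': array([ 249.34783204, -517.67650918,  215.82684939]), 'tool_rot': array([-1.79989691e+02,  7.71192662e-02, -6.42872803e+01]), 'contact_force': array([ 0.14174908,  0.13883452, -0.01568744]), 'wrist_torque': array([-0.00951495,  0.02663433, -0.00456261]), 'finger_gap': 93.95770946211573}
```

```bash
sed -i 's/^import numpy.*/&\nfrom scipy.spatial.transform import Rotation as Ro/; s/R=np.array(c\["rotation"\])/R=Ro.from_euler("xyz",c["rotation"],degrees=True).as_matrix()/' h.py; cat h.py | head -14
```

```text
import numpy as np, cv2
from scipy.spatial.transform import Rotation as Ro
from station import robot
def shot(n,name=None):
    c=robot.camera(n); im=np.array(c["pixels"])
    if name: cv2.imwrite("pics/%s.png"%name,im)
    return c,im
def ray(c,u,v):
    K=np.array(c["K"]);R=Ro.from_euler("xyz",c["rotation"],degrees=True).as_matrix();o=np.array(c["origin"])
    x=(u-K[0,2])/K[0,0];y=(v-K[1,2])/K[1,1]
    if c.get("fish"):
        r=np.hypot(x,y); d=np.array([np.sin(r)*x/max(r,1e-9),-np.sin(r)*y/max(r,1e-9),-np.cos(r)])
    else: d=np.array([x,-y,-1.])
    return o,R@d
```

View pics/scene0.png

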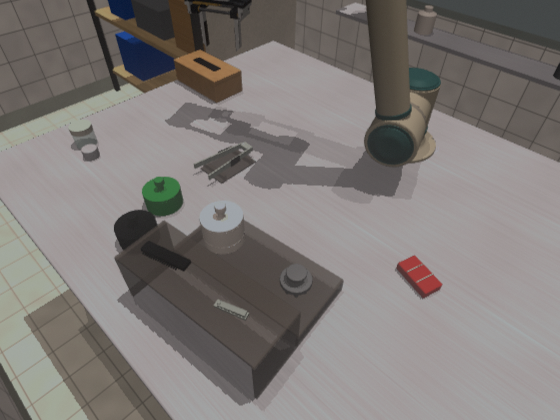

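View pics/side0.png

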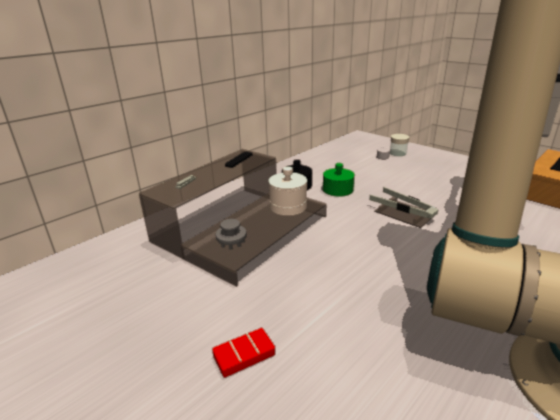

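The scene view shows the white jar with its knob near (220,209), the brush near (296,277), the tongs near (228,160) and the pill case near (419,276). The side view shows the knob near (288,173), the brush near (231,230), the tongs near (403,205) and the pill case near (244,352). The green and black lids are look-alikes.

```bash
cat >> h.py <<'E'
def tri(a,b):
    (o1,d1),(o2,d2)=a,b
    A=np.c_[d1,-d2]; s=np.linalg.lstsq(A,o2-o1,rcond=None)[0]
    p,q=o1+d1*s[0],o2+d2*s[1]; return (p+q)/2,np.linalg.norm(p-q)
E
python3 - <<'E'
from h import *
cs,a=shot("scene");cd,b=shot("side")
for n,p,q in [("knob",(220,208.5),(288,172.5)),("brush",(296,274),(230.5,226))]:
    print(n,tri(ray(cs,*p),ray(cd,*q)))
print("pill",onz(cs,419,274,20),onz(cd,244,350,20))
print("deck front corners",onz(cs,341,283,40),onz(cd,237,268,40),onz(cd,326,205,40))
print("green",onz(cs,162,195,25),"black",onz(cs,135,228,25))
for p in [(200,165),(250,147),(212,173),(254,155)]: print("tongs",p,onz(cs,*p,34))
A=cv2.resize(a[120:200,170:280],None,fx=6,fy=6,interpolation=2)
B=cv2.resize(b[175:235,350:450],None,fx=6,fy=6,interpolation=2)
w=max(A.shape[1],B.shape[1]);pad=lambda i:cv2.copyMakeBorder(i,0,0,0,w-i.shape[1],0)
o=np.vstack([pad(A),pad(B)]);o=cv2.resize(o,None,fx=.7,fy=.7);cv2.imwrite("pics/t.png",o);print(o.shape)
E
```

```text
knob (array([650.51073203, -54.2912283 , 132.33926805]), np.float64(0.9585109316401547))
brush (array([632.02452627, 144.83405958,  80.31792602]), np.float64(2.2375849488963624))
pill [414.02166606 307.70564599  20.        ] [407.68874423 308.9637089   20.        ]
deck front corners [562.47372569 208.44583337  40.        ] [554.58846693 195.96982581  40.        ] [ 585.47986099 -122.75945963   40.        ]
green [ 662.18375603 -282.76322356   25.        ] black [ 769.73470832 -232.97735888   25.        ]
tongs (200, 165) [ 527.11747053 -300.61047258   34.        ]
tongs (250, 147) [ 376.6012696 -264.799604    34.       ]
tongs (212, 173) [ 525.32910612 -251.83108784   34.        ]
tongs (254, 155) [ 393.82266589 -229.82229541   34.        ]
(588, 462, 3)
```

View pics/t.png

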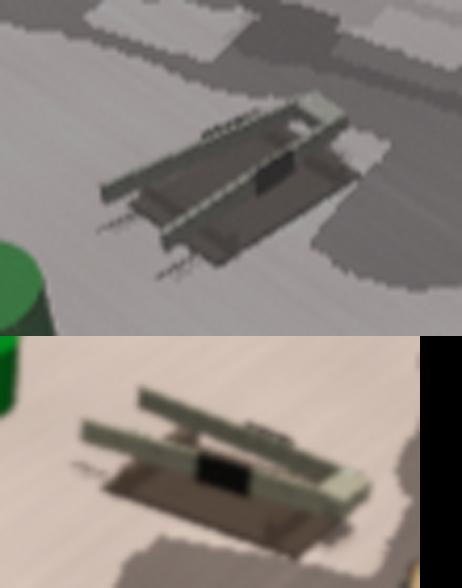

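The tips point away from the robot, with the tongs' yaw about -13°. I'll go above the lid for a close look.

```bash
python3 - <<'E'
from h import *
robot.movep([648,-55,260],[180,0,-85])
c,im=shot("wrist","w1"); print({k:np.round(v,3).tolist() for k,v in c.items() if k!="pixels"})
s=robot.get_state();print(s["time_s"],s["tool_pos"],s["qpos"])
c["fish"]=1
E
```

```text
{'K': [[325.192, 0.0, 284.672], [0.0, 325.192, 205.487], [0.0, 0.0, 1.0]], 'origin': [712.993, -50.341, 427.763], 'rotation': [-13.224, 0.034, -85.058]}
2.4917 [647.816012   -56.05759551 259.94128467] [-1.10606562e+01  2.13767929e+01  7.18356188e+01 -2.02776838e-02
  8.67939187e+01  7.40175073e+01]
```

View pics/w1.png

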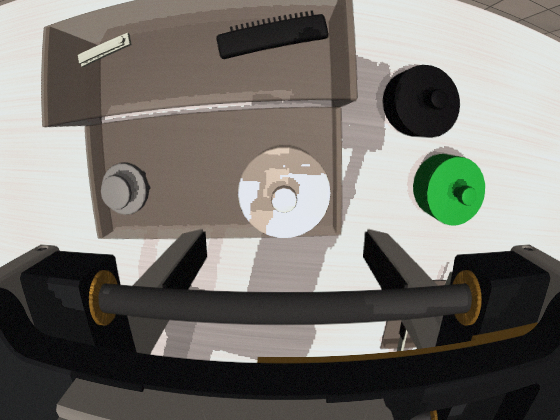

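The wrist view shows the knob's top at (285,199), the lid outline centred near (284,192), the deck's front corners at (98,238) and (341,237), and the brush near (117,189).

```bash
sed -i 's/c=robot.camera(n);/c=robot.camera(n); c["fish"]=n=="wrist";/' h.py; python3 - <<'E'
from h import *
c,im=shot("wrist")
print("knob",onz(c,284.7,199,144),"roof",onz(c,284.3,192.5,113),"deck",onz(c,98,238,40),onz(c,341,237,40),"back",onz(c,103,122,40),onz(c,341,100,40),"brush",onz(c,115,193,88))
E
```

```text
knob [652.47334829 -55.48476219 144.        ] roof [652.35719884 -55.07987693 113.        ] deck [551.93149605 202.72120697  40.        ] [ 587.3874159 -132.8261675   40.       ] back [714.06949712 189.93885911  40.        ] [ 756.24305532 -113.61541683   40.        ] brush [631.28959796 142.3625943   88.        ]
```

```bash
python3 - <<'E'
from h import *
robot.movel([652.3,-55.3,170]); 
print(robot.movel([652.3,-55.3,129],speed=60,force_limit=15))
print(robot.command_gripper(15)); s=robot.get_state(); print(s["tool_pos"],s["finger_gap"],s["time_s"])
robot.movel([652.3,-55.3,205],speed=80)
s=robot.get_state(); print(s["contact_force"],s["finger_gap"])
robot.movep([430,40,160],[180,0,-85])
print(robot.movel([430,40,72],speed=120,force_limit=15))
print(robot.movel([430,40,62],speed=20,force_limit=4))
s=robot.get_state(); print(s["tool_pos"],s["finger_gap"],s["contact_force"],s["time_s"])
E
```

```text
False
False
[652.28837504 -55.20044464 128.91263008] 23.23074936355654 5.2167
[ 0.34462613 -0.19961703 -1.93851897] 23.173801681259285
False
True
[430.56936929  39.96224567  66.49756077] 23.23413062094933 [-0.85216861 -0.05917216  1.77089765] 8.5417
```

```bash
python3 - <<'E'
from h import *
robot.command_gripper(60); 
robot.movel([430,40,160])
robot.movep([455,-262,200],[180,0,-103])
c,a=shot("wrist","w2"); d,b=shot("scene","s2")
s=robot.get_state(); print(s["time_s"],s["tool_pos"])
b=b[100:330,140:380]; o=np.hstack([cv2.resize(a,None,fx=.9,fy=.9),cv2.copyMakeBorder(b,0,148,0,0,0)]);cv2.imwrite("pics/m2.png",o);print(o.shape)
E
```

```text
11.325 [ 455.02161905 -260.37840381  199.71147127]
(378, 744, 3)
```

View pics/m2.png

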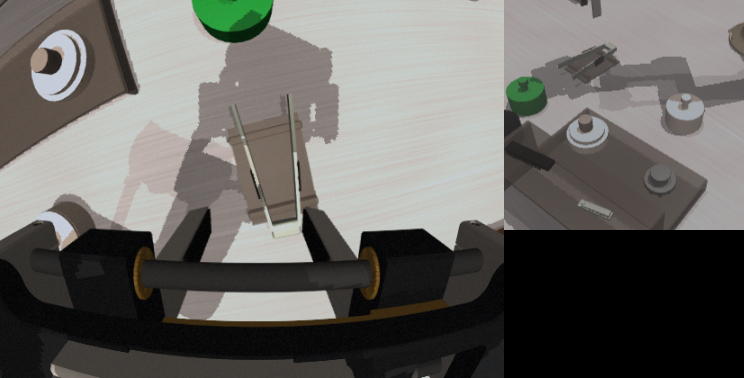

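The montage shows the lid upright on the shelf and the stone standing on the jar. The tongs are in the wrist view, head at (285,232) and tips at (236,98) and (290,95) in montage pixels. I'll zoom in for the tongs' pose and the stone.

```bash
python3 - <<'E'
import cv2,numpy as np
a=cv2.imread("pics/w2.png");b=cv2.imread("pics/s2.png")
A=cv2.resize(a[95:275,240:360],None,fx=3,fy=3,interpolation=2)
B=cv2.resize(b[200:260,190:260],None,fx=6,fy=6,interpolation=2)
B=cv2.copyMakeBorder(B,0,540-360,0,0,0)
cv2.imwrite("pics/m3.png",np.hstack([A,B]))
E
```

```text
(no output)
```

View pics/m3.png

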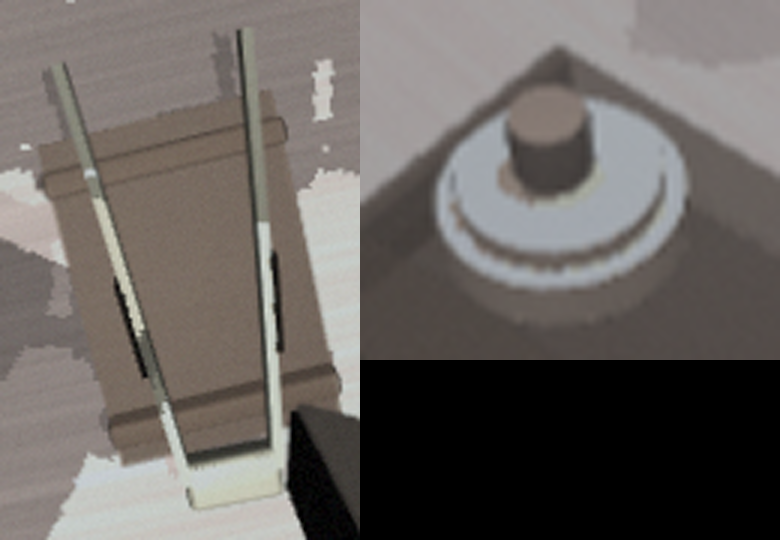

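The zoom shows the tongs' tip ends at crop (57,64) and (246,29), the grips near (131,327) and (278,300), and the head between (190,500) and (283,487). The stone's top is at right-panel (548,114), full image (221.3,219).

```bash
python3 - <<'E'
from h import *
c,im=shot("wrist"); s,im2=shot("scene")
P=lambda x,y,z:onz(c,240+x/3,95+y/3,z)[:2]
t=(P(57,64,36)+P(246,29,36))/2; h=(P(190,498,36)+P(283,487,36))/2; g=(P(131,327,38)+P(278,300,38))/2
d=t-h; L=np.linalg.norm(d); d/=L; print(t,h,g,L,np.degrees(np.arctan2(d[1],d[0])))
print("origin est", t-96*d, h+74*d, "grip sep",np.linalg.norm(P(131,327,38)-P(278,300,38)))
print("stone scene",onz(s,221.3,219,102), "wrist",onz(c,46/.9,60/.9,102), "jar seat", onz(s,190+(562-360)/6,200+175/6,72))
E
```

```text
[ 537.58766386 -285.01361913] [ 374.96984004 -280.52149434] [ 444.05324341 -282.65830247] 162.67985679771672 -1.5823256532477323
origin est [ 441.62427052 -282.36274404] [ 448.94162241 -282.56487722] grip sep 51.90675284223794
stone scene [651.84865757 -52.7519065  102.        ] wrist [645.33037167 -68.68764038 102.        ] jar seat [651.65053704 -49.4295349   72.        ]
```

```bash
python3 - <<'E'
from h import *
s,im=shot("scene"); d,im=shot("side"); c,im=shot("wrist")
P=lambda x,y,z:onz(s,170+x/4.2,120+y/4.2,z)[:2]
Q=lambda x,y,z:onz(d,350+x/4.2,175+(y-336)/4.2,z)[:2]
print("scene tips",P(103,187,36),P(165,232,36),"head",P(345,118,36),P(303,95,36))
print("side tips",Q(82,421,36),Q(140,388,36),"head",Q(340,492,36),Q(369,486,36))
W=lambda x,y,z:onz(c,240+x/3,95+y/3,z)[:2]
print("wrist tips",W(57,64,36),W(246,29,36),"head",W(190,498,36),W(283,487,36))
print("bars", W(40,180,20),W(285,130,20),W(110,432,20),W(338,375,20))
print(c["origin"],c["rotation"],robot.get_state()["tool_pos"],robot.get_state()["tool_rot"])
E
```

```text
scene tips [ 537.60123616 -310.43718013] [ 537.39394986 -247.78172386] head [ 377.55994388 -254.71351826] [ 380.20765421 -294.01213558]
side tips [ 537.56663466 -247.48829571] [ 535.37778283 -313.1191561 ] head [ 376.44284959 -267.04610238] [ 367.12872883 -284.75003568]
wrist tips [ 539.04678825 -253.43224775] [ 536.72381904 -318.27826568] head [ 376.9957878 -264.0921558] [ 373.20824923 -298.52200319]
bars [ 501.02750995 -236.87603771] [ 499.32163857 -326.24157669] [ 403.4193013  -239.69804169] [ 405.83762932 -328.21924644]
[ 518.94361948 -275.6799818   367.93776852] [-1.32170522e+01  3.78460324e-02 -1.02901055e+02] [ 455.21110934 -261.20782469  200.10772468] [-1.79991212e+02  1.77246493e-03 -1.02923047e+02]
```

Both views put the tongs' origin near (444.5,-281) with yaw about -1.5°. I'll grasp, squeeze lightly, lift and go above the stone.

```bash
python3 - <<'E'
from h import *
def st(): s=robot.get_state(); print(round(s["time_s"],2),s["tool_pos"],round(s["finger_gap"],2),s["contact_force"])
robot.command_gripper(82)
robot.movep([444.5,-281.5,80],[180,0,-91.5])
print(robot.movel([444.5,-281.5,20],speed=70,force_limit=8)); st()
robot.command_gripper(49.5); robot.sleep(.2); st()
robot.movel([444.5,-281.5,140],speed=100); st()
robot.movep([560,-64,150],[180,0,-84]); robot.sleep(.3); st()
c,a=shot("wrist","w4"); d,b=shot("side","s4")
print(c["origin"],c["rotation"]);st()
cv2.imwrite("pics/m4.png",np.hstack([a[:300,80:500],cv2.copyMakeBorder(cv2.resize(b[110:230,180:370],None,fx=1.9,fy=1.9),0,72,0,0,0)]))
E
```

```text
False
13.69 [ 444.83792466 -281.75676655   20.32809522] 81.71 [ 0.29829422  0.67406827 -0.36526456]
14.57 [ 444.7117954  -281.72193859   20.21329941] 49.67 [ 0.64618646 -0.75146577  2.84263266]
15.93 [ 444.08614266 -281.14627155  139.3068116 ] 49.8 [ 0.06427306  0.72923057 -0.63657897]
17.2 [559.7351446  -65.12476568 150.02024766] 49.57 [ 0.49517008 -0.54173971  0.20876348]
[624.80128993 -58.42907753 317.85515671] [-1.32112411e+01  5.16588548e-02 -8.40976349e+01]
17.3 [559.86243621 -64.76569092 150.0507502 ] 49.77 [ 0.32057056  0.89840564 -0.44704421]
```

View pics/m4.png

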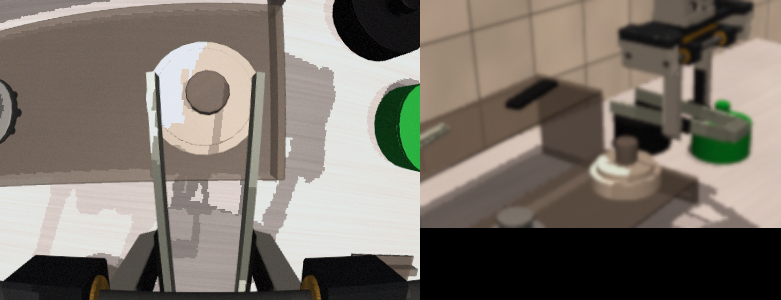

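The wrist view shows the stone's top at montage (208,92), full image (288,92), between the level tongs' arms. The tip ends are at full (232,73) and (340,73). The side view confirms the tongs are level.

```bash
python3 - <<'E'
from h import *
c,a=shot("wrist")
st=onz(c,288,92,102)[:2]; t=(onz(c,231.5,73,166)+onz(c,340,73,166))[:2]/2
th=np.radians(6);d=np.array([np.cos(th),np.sin(th)])
o=t-96*d; tip=o+85*d; p=robot.get_state()["tool_pos"]
print("stone",st,"tipsend",t,"origin",o,"tcp",p,"needed move",st-tip, "via tcp",st-85*d-p[:2])
print("jar",onz(c,80+205,98,62))
E
```

```text
stone [650.65984303 -57.31070849] tipsend [652.51316683 -55.4986473 ] origin [557.03906487 -65.53337977] tcp [559.88973966 -64.54269699 150.04032498] needed move [ 9.08641705 -0.6622481 ] via tcp [ 6.23574226 -1.65293088]
jar [650.43866825 -55.35877203  62.        ]
```

```bash
python3 - <<'E'
from h import *
def st(): s=robot.get_state(); print(round(s["time_s"],2),s["tool_pos"],round(s["finger_gap"],2),s["contact_force"])
robot.movel([567.8,-65.4,150],speed=40)
print(robot.movel([567.8,-65.4,80],speed=60,force_limit=6)); st()
robot.command_gripper(34); robot.sleep(.5); st()
c,a=shot("wrist","w5"); d,b=shot("side","s5")
cv2.imwrite("pics/m5.png",np.hstack([a[:300,80:500],cv2.copyMakeBorder(cv2.resize(b[110:230,180:370],None,fx=1.9,fy=1.9),0,72,0,0,0)]))
E
```

```text
False
19.02 [568.1857695  -65.49387756  80.46195751] 49.38 [-0.97470275 -0.39871939 -0.3459758 ]
19.82 [568.07657239 -65.44334051  80.17287669] 41.31 [ 0.19301476 -0.21791759  0.99876346]
```

View pics/m5.png

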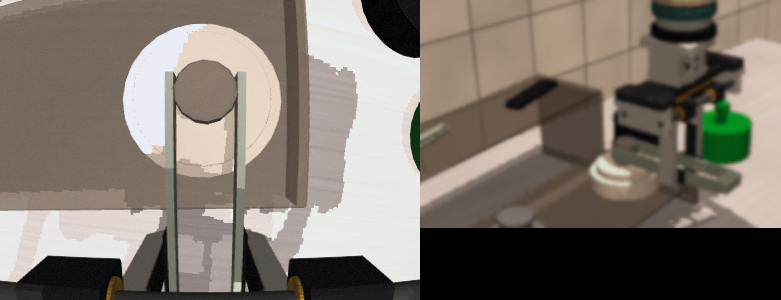

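The tongs are closed on the stone: the gap is 41.3 mm, the arms are parallel, and the stone is centred at (205,92), just behind the tips. Lifting 80 mm.

```bash
python3 - <<'E'
from h import *
def st(): s=robot.get_state(); print(round(s["time_s"],2),s["tool_pos"],round(s["finger_gap"],2),s["contact_force"])
robot.movel([568,-65.4,162],speed=40); robot.sleep(.8); st()
c,a=shot("wrist","w6"); d,b=shot("side","s6"); e,f=shot("scene","s7")
B=cv2.resize(b[110:230,180:370],None,fx=1.9,fy=1.9)
F=cv2.resize(f[120:300,150:378],None,fx=1.58,fy=1.58)[:300]; B=cv2.copyMakeBorder(B,0,0,0,0,0)
L=a[:300,80:500]; h=max(300,B.shape[0]+F.shape[0]); Rr=np.vstack([B,F[:, :B.shape[1]]])
L=cv2.copyMakeBorder(L,0,Rr.shape[0]-300,0,0,0); Lr=np.hstack([L[:, :],Rr]); cv2.imwrite("pics/m6.png",Lr); print(Lr.shape)
E
```

```text
22.92 [568.00841877 -65.37996945 162.0048535 ] 41.66 [ 0.33391075  0.11206722 -1.8039824 ]Traceback (most recent call last):
  File "<stdin>", line 7, in <module>
    return _nx.concatenate(arrs, 0, dtype=dtype, casting=casting)
           ~~~~~~~~~~~~~~~^^^^^^^^^^^^^^^^^^^^^^^^^^^^^^^^^^^^^^^
ValueError: all the input array dimensions except for the concatenation axis must match exactly, but along dimension 1, the array at index 0 has size 361 and the array at index 1 has size 360
```

```bash
python3 - <<'E'
import cv2,numpy as np
a,b,f=[cv2.imread("pics/%s.png"%n) for n in("w6","s6","s7")]
B=cv2.resize(b[100:240,180:370],(360,265));F=cv2.resize(f[120:300,150:378],(360,285))
L=cv2.copyMakeBorder(a[:300,80:500],0,250,0,0,0);cv2.imwrite("pics/m6.png",np.hstack([L,np.vstack([B,F])]))
E
```

```text
(no output)
```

View pics/m6.png

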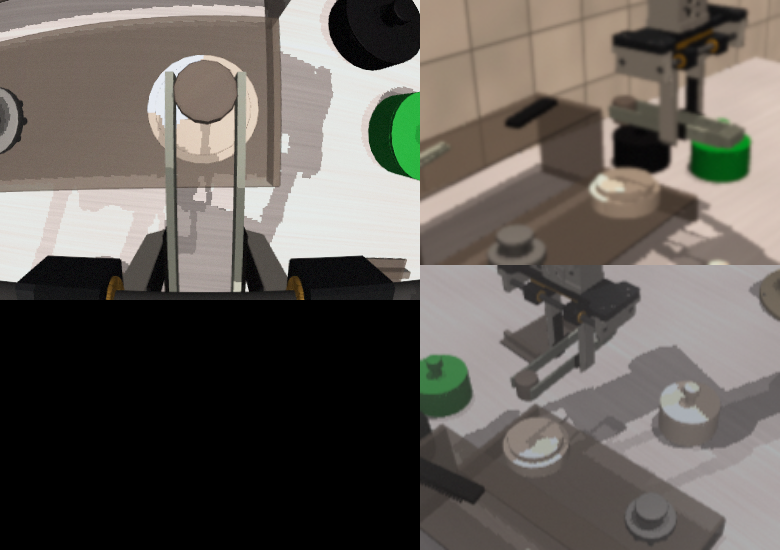

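The stone is pinched and lifted clear of the jar, and its position in the tongs hasn't changed. The lid stands upright on the shelf, and the jar and brush look unmoved.

```bash
python3 - <<'E'
from h import *
s=robot.get_state(); print(s["time_s"],s["finger_gap"],np.abs(s["qvel"]).max()); print(robot.close_job())
E
```

```text
23.0667 41.54587661533572 0.07058104704873264
the job is handed in; nothing more can be done
None
```

The job is handed in at 23.1 s. The lid stands rim down on the bare shelf near (430, 40), let go. The tongs hold the pumice about 82 mm above its seat.

**Last checks:**
- **Grip:** the finger gap held at 41.5 mm, which means the tongs' arms are parallel on a 30 mm stone.
- **Stillness:** joint speeds were below 0.1 deg/s.
- **Pictures:** the final views showed the stone centred between the tips and the jar, brush and lid upright and in place.

**Disagreements and gaps:**
- **Tongs position:** the cameras differed by about 5 mm in y. The parallel grip absorbed this.
- **Pill case:** the arm never went near it, but I did not measure it again at the end.

No check failed.

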